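# Set up a valve spool for a run-out check

## Robot

A 6-joint arm with a two-finger parallel gripper is mounted at the origin on the work surface. World frame = base frame: x ahead of the robot, y to its left, z up, the work surface at z = 0. Lengths are in mm, angles in rad, forces in N, time in s.
With the tool pointing down it reaches from about 275 to 825 mm from the base axis. Payload 5.2 kg.
Tool frame: the origin (TCP) lies at the very end of the fingers, on their centre line; the grasp point (between the pads) lies 19 mm behind it; z points along the fingers, y is the line along which they close (so a half turn about z gives the same grasp; the last joint's range is limited). The gripper opens to 93 mm and grips with 3 to 60 N. Pads are 15 mm wide; open, the fingers measure 128 mm over their backs; the gripper's body (75 mm by 188 mm) begins 65 mm behind the grasp point.
Start: joints at [-1.354, 0.259, 1.535, -0, 1.348, -0.203], TCP at [224.188, -502.24, 218.653] pointing down, gripper open.
Joint ranges: [-3.14, 3.14], [-0.91, 2.08], [0.19, 2.58], [-1.22, 4.36], [0.22, 2.71], [-3.12, 3.12]. Speed limits (rad/s): [2.57, 2.57, 3.14, 3.14, 3.14, 3.14].

## Interface

Orientations are given as [roll, pitch, yaw] about the fixed x, y, z axes, in that order (R = Rz(yaw) Ry(pitch) Rx(roll)).
In Python, from bench import robot gives the robot as it stands. The module is installed in compiled form; this text tells all that it offers. Calls block until the motion is done:
- robot.move_ptp(position, orientation): joint-space move of the TCP to a pose.
- robot.move_linear(position, ori=None, speed=150, f_stop=None): straight line of the TCP; ori=None keeps the orientation; speed is the mean speed in mm/s. With f_stop (N) it stops when the force on the tool has changed by that much, and returns True; else False.
- robot.move_j(angles): joint-space move.
- robot.move_gripper(opening): opening from 0.0 (shut) to 1.0 (fully open); the grip force is fixed at half the most; returns when the fingers have stopped.
- robot.sleep(seconds).
- robot.inverse_kinematics(position, orientation): joint angles nearest the present ones, or None.
- robot.get_image(name): name is "side" or "top" or "wrist"; returns a dict with "img" (384x512x3 uint8, blue, green, red), "fovy" (degrees; the focal length in pixels is half the picture's height over the tangent of half this angle, whatever the lens; pixels are square), "cx", "cy" (the principal point, pixels), "eye" and "orientation" of the camera in the world. Camera axes: x right, y down, z forward; pixel columns grow to the right and rows downward; lengths in mm; the calibration is good to about 2 mm. A picture is of the moment at which its call begins. There is no depth.
A pose or a line that the arm cannot do raises robot.MotionError and nothing moves.
- robot.hand_in(): hands the job in; it is judged then, once.
Readings, each from a call of its own:
- robot.current_t(): time.
- robot.current_qpos(): joint angles.
- robot.current_joint_vel(): joint speeds.
- robot.current_joint_efforts(): joint torques, N m.
- robot.current_tcp_pos(): TCP position.
- robot.current_eef_rot(): TCP orientation.
- robot.current_contact_force(): force on the tool from outside, world axes, zero at the start.
- robot.current_ft_torque(): the same for the moment, N m.
- robot.current_gripper_width(): opening from 0.0 (shut) to 1.0 (fully open).
- robot.current_finger_force(): force on a finger pad.
Only numpy, scipy, OpenCV 4.12 (cv2) and the standard library are available. Lean on these libraries where they do the work, as an engineer would, in place of code of your own. Each camera call takes 0.05 s, during which the arm holds its last target. There are 200 camera calls.

## Task

Set up the run-out check: take the long valve spool out of the tray and lay it across the two vee blocks on the granite plate, set down (not dropped) and centred so that both its end lands bear in the vees, and raise the readout's screen until it stands 70 degrees up from closed and stays there by itself. Leave the two short spools and the oil bottle where they are.

Things in the scene. Friction and masses are not known exactly. Their poses are not given: they have to be found in the camera images.
- spool: long valve spool to be checked: turned steel bar 190 mm long, about 0.38 kg, longest of the three in the tray, lying level in one notch. Origin on its axis at mid-length, x along the axis (ends alike). Middle land 20 mm diameter, 40 mm long (grip here); each side a groove 13 mm diameter from 20 to 40 mm, end land 20 mm diameter from 40 to 85 mm, stub 12 mm diameter to 95 mm
- tray: low blue plastic tray, fixed, 215 (x) x 190 (y) x 35 mm, origin under its centre. Two notched ridges (x = +-52 mm, 12 mm thick, 35 mm high) hold three spools along the tray's x at y = -60, 0 and +60 mm, their axes 36 mm above the table; rim 18 mm high, floor 4 mm thick
- short_a: short steel spool 140 mm long, lands 20 mm in diameter, thin (13 mm) in the middle, in another notch of the tray; leave it. Origin on its axis at mid-length
- short_b: second short steel spool, the same as short_a, in the third notch; leave it
- veerest: black granite plate, fixed, 280 (x) x 140 (y) x 30 mm, origin under its centre. On it two steel vee blocks at x = -85 and +45 mm: 24 mm thick along x, 50 mm wide, tops 78 mm above the table, 90 degree vees along x, 36 mm wide at the top. At x = +110 mm a probe stand 160 mm high, its arm parked to +y
- vee_seat (a point): where the middle of the spool belongs: midway between the two vee blocks (65 mm from each), on the axis of a 20 mm bar lying in the vees, 74 mm above the table. x runs along the vees (the spool's axis), z up
- readout: gauge readout like a thick small laptop, grey, fixed: case 190 (x) x 240 (y) x 48 mm, origin under its centre, front towards -x. Its 18 mm thick screen is a lid on top, hinged along the far (+x) upper edge, and has a black pull handle on its front edge
- screen (a joint): angle of the readout's screen: 0 closed (flat on the case), grows as it opens upward, to at most 2.1 rad; 70 degrees is 1.222 rad. It starts shut or a little open. A stiff friction hinge: it stays wherever it is left and takes 3 to 8 N at the handle to move. A pinched handle gives a few degrees between the fingers: trim by the angle itself
- screen_hinge (a point): middle of the hinge axis, 89 mm behind the case's centre, 50 mm above the table; the axis runs along its y, its x points away from the front. Does not turn with the screen
- screen_handle (a point): middle of the handle on the screen's front edge: flat black D-loop in the lid's plane, 48 mm wide (y), 12 mm thick, standing 46 mm out, hole 24 mm wide. With the lid shut the point is 212 mm in front of the hinge and 10 mm above it, 28 mm out from the lid's edge. Turns with the screen. Can be pinched over its 48 mm from above; it then turns between the pads as the screen rises
- oil: white oil bottle with a red cap, 48 mm in diameter, 130 mm tall, behind the tray; leave it. Origin under its centre
Things that resemble listed ones, but are neither listed nor needed, are in the scene too. What is shaped like the spool but purple is not meant.

How it is judged (in metres and radians):
At the end, for the whole second after the job is handed in: The screen stands by itself at 70 degrees from closed, within 5 degrees either way. The long spool lies at rest in both vee blocks, along the vees, its middle within 12 mm of midway between the blocks (so that each end land bears in its vee) (value of joint screen between 1.132 and 1.312 rad and velocity of joint screen between -0.03 and 0.03 rad/s and x of spool in the frame of vee_seat between -0.012 and 0.012 m and y of spool in the frame of vee_seat between -0.004 and 0.004 m and z of spool in the frame of vee_seat between -0.004 and 0.004 m and angle between the x axis of spool and the x axis of vee_seat, either way round below 0.05 rad and contact force between spool and veerest above 1 N and linear speed of spool below 0.02 m/s); the robot touches nothing.
It fails at once if the spool is dropped: it falls faster than 0.5 m/s without the fingers touching it (a drop of about 13 mm) (linear speed of spool above 0.5 m/s and contact force between the fingers and spool below 0.05 N).
It fails at once if a short spool or the oil bottle is moved by more than 30 mm (distance of any of short_a, short_b, oil from where it was at the start of the episode above 0.03 m).
It also fails if it takes over 58 s, if anything falls off the work surface, if the arm or the gripper's body presses on something with over 40 N, if the wrist force passes 120 N, or if a joint passes its speed limit or range.

## Working session

There is one attempt and no reset: what is moved stays moved. The work goes in short steps, each a Python script; the robot and the scene stay as the last script left them, time stands still between calls to the robot, and variables do not carry over. Pictures are saved under pics/ and viewed, at most 10 in all, crops included, and the job is handed in when it is done.

```bash
mkdir -p pics; python3 - <<'E'
from bench import robot
import cv2,numpy as np,pickle
for n in ("top","side"):
    d=robot.get_image(n); pickle.dump(d,open(n+".pkl","wb"))
    cv2.imwrite(f"pics/{n}0.png",d["img"])
    print(n,d["fovy"],d["cx"],d["cy"],d["eye"],d["orientation"],[k for k in d])
print(robot.current_t(),robot.current_eef_rot())
E
```

```text
top 43.3884021900255 260.4329497422567 181.893814570575 [ 391.19996852   27.98298186 1350.06759233] [-3.08152455 -0.00759839 -1.55240477] ['img', 'fovy', 'cx', 'cy', 'eye', 'orientation']
side 48.60593534906937 259.67871521923706 194.5087867571537 [  295.01866534 -1067.26994105   793.0377588 ] [-2.15678872  0.00637945 -0.1679241 ] ['img', 'fovy', 'cx', 'cy', 'eye', 'orientation']
0.1 [-3.13989426e+00 -3.27525081e-04  4.19835468e-01]
```

View pics/top0.png

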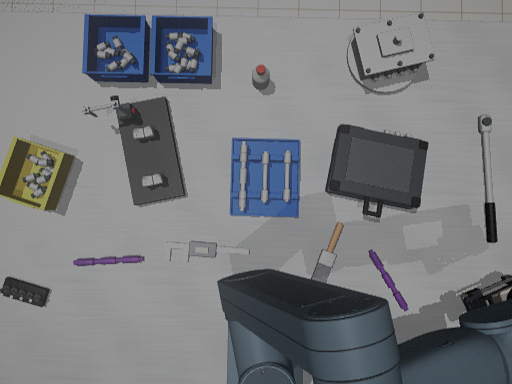

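View pics/side0.png

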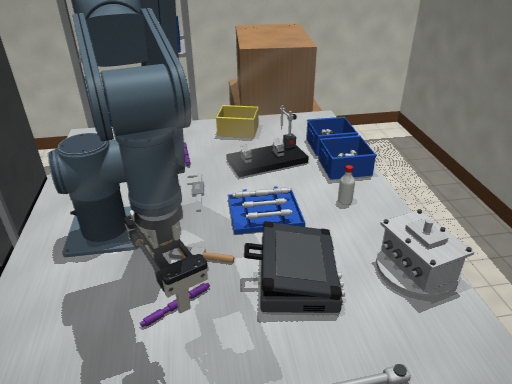

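Top view: three grey spools in the blue tray: the left one at (243,176), rows 142–210, is the longest. Those at (265,177) and (287,177) are shorter, and the purple bars at (110,261) and (388,279) are excluded. The vee blocks are at (143,133) and (151,181), the probe stand at (125,113), the handle at (372,208). I'll confirm in one enlarged crop.

```bash
cat > h.py <<'E'
import numpy as np,cv2,pickle
from scipy.spatial.transform import Rotation as Ro
def ray(d,uv):
    f=d["img"].shape[0]/2/np.tan(np.radians(d["fovy"])/2)
    v=np.array([(uv[0]-d["cx"])/f,(uv[1]-d["cy"])/f,1.])
    return np.array(d["eye"]),Ro.from_euler("xyz",d["orientation"]).apply(v)
def onz(d,uv,z):
    e,v=ray(d,uv); return e+v*(z-e[2])/v[2]
def proj(d,P):
    f=d["img"].shape[0]/2/np.tan(np.radians(d["fovy"])/2)
    c=Ro.from_euler("xyz",d["orientation"]).inv().apply(np.array(P)-d["eye"])
    return np.array([d["cx"]+f*c[0]/c[2],d["cy"]+f*c[1]/c[2]])
def two(d1,u1,d2,u2):
    e1,a=ray(d1,u1);e2,b=ray(d2,u2)
    s=np.linalg.lstsq(np.c_[a,-b],e2-e1,rcond=None)[0]
    p,q=e1+a*s[0],e2+b*s[1]
    return (p+q)/2,np.linalg.norm(p-q)
E
python3 - <<'E'
from h import *
T=pickle.load(open("top.pkl","rb"));S=pickle.load(open("side.pkl","rb"))
t=T["img"][90:225,75:435]; t=cv2.resize(t,None,fx=2.2,fy=2.2,interpolation=cv2.INTER_CUBIC)
a=S["img"][100:175,215:320]; a=cv2.resize(a,(396,283),interpolation=cv2.INTER_CUBIC)
b=S["img"][215:320,235:350]; b=cv2.resize(b,(310,283),interpolation=cv2.INTER_CUBIC)
o=np.zeros((297+283,792,3),np.uint8); o[:297]=t[:297]; o[297:,:396]=a; o[297:,396:706]=b
cv2.imwrite("pics/crop.png",o)
# tray mask (blue), spool mask inside
hsv=cv2.cvtColor(T["img"],cv2.COLOR_BGR2HSV)
m=cv2.inRange(hsv,(100,120,60),(130,255,255)); m[:130]=0
c=max(cv2.findContours(m,0,2)[0],key=cv2.contourArea); r=cv2.minAreaRect(c); print("tray",r)
box=np.zeros_like(m); cv2.fillPoly(box,[cv2.boxPoints(((r[0]),(r[1][0]-4,r[1][1]-4),r[2])).astype(int)],255)
g=cv2.bitwise_and(box,cv2.inRange(hsv,(0,0,110),(180,70,255)))
for q in cv2.findContours(g,0,2)[0]:
    if cv2.contourArea(q)>40:
        R=cv2.minAreaRect(q); B=cv2.boxPoints(R); B=B[np.argsort(B[:,1])]
        e=[onz(T,B[:2].mean(0),40),onz(T,B[2:].mean(0),40)]
        print(R,np.round(e,1),np.linalg.norm(e[0]-e[1]).round(1))
# granite & case dark masks
k=cv2.inRange(hsv,(0,0,0),(180,255,85))
for q in cv2.findContours(k,0,2)[0]:
    if cv2.contourArea(q)>1500: print("dark",cv2.contourArea(q),cv2.minAreaRect(q),cv2.boxPoints(cv2.minAreaRect(q)).round(1).tolist())
E
```

```text
tray ((264.79254150390625, 177.05271911621094), (68.32339477539062, 76.37873077392578), 1.6846843957901)
((264.4595031738281, 176.49891662597656), (6.132895469665527, 51.062435150146484), 1.548157811164856) [[555.    8.2  40. ]
 [415.6   9.4  40. ]] 139.3
((286.5465087890625, 175.50108337402344), (6.137875556945801, 51.05596160888672), 1.3322198390960693) [[558.9 -51.9  40. ]
 [419.5 -50.7  40. ]] 139.4
((242.40003967285156, 175.49778747558594), (6.109602451324463, 69.09405517578125), 1.2730300426483154) [[581.3  68.7  40. ]
 [392.8  69.   40. ]] 188.5
dark 20848.0 ((364.5000305175781, 325.9999694824219), (113.99998474121094, 292.99993896484375), 90.0) [[218.0, 269.0], [511.0, 269.0], [511.0, 383.0], [218.0, 383.0]]
dark 6658.0 ((376.7884521484375, 173.55770874023438), (96.29302215576172, 84.72216796875), 11.309932708740234) [[321.29998779296875, 205.6999969482422], [337.8999938964844, 122.5999984741211], [432.29998779296875, 141.5], [415.70001220703125, 224.5]]
dark 5160.0 ((148.1345977783203, 145.67308044433594), (111.59009552001953, 54.91251754760742), 78.69007110595703) [[110.30000305175781, 96.30000305175781], [164.10000610351562, 85.5999984741211], [186.0, 195.0], [132.1999969482422, 205.8000030517578]]
```

View pics/crop.png

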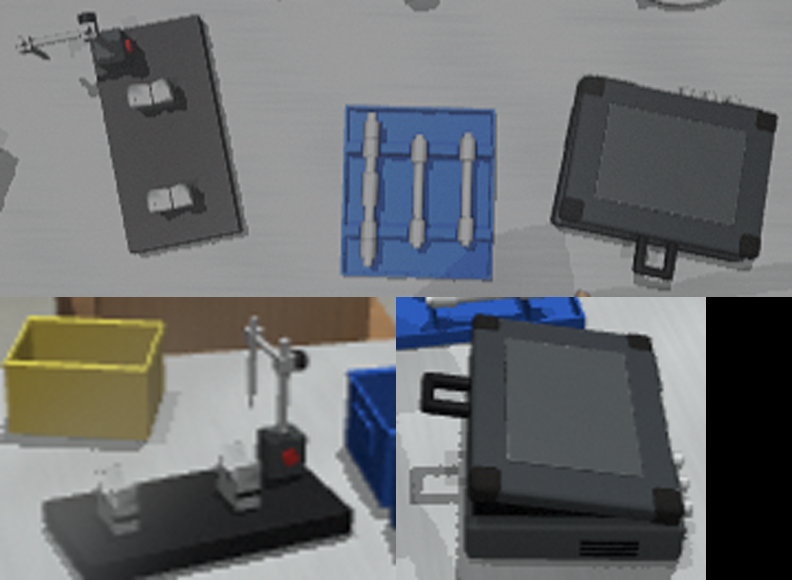

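The crop confirms it: the left spool in the tray (full 2-land grooved profile, 188 mm measured against 139 mm for the other two) is the long one. The lid is a little open, with its handle loop at top (372,208) and side (254,252). Next I'll measure the vee blocks and the handle.

```bash
python3 - <<'E'
from h import *
T=pickle.load(open("top.pkl","rb"));S=pickle.load(open("side.pkl","rb"))
g=cv2.cvtColor(T["img"],cv2.COLOR_BGR2GRAY)
C=[]
for (x0,x1,y0,y1) in ((128,160,122,144),(136,170,170,192)):
    m=np.zeros_like(g); m[y0:y1,x0:x1]=(g[y0:y1,x0:x1]>120)*255
    q=max(cv2.findContours(m,0,2)[0],key=cv2.contourArea); R=cv2.minAreaRect(q)
    p=onz(T,R[0],74); C.append(p); print("vee",R,p.round(1))
d=C[0]-C[1]; print("dist",np.linalg.norm(d),"yaw",np.arctan2(d[1],d[0]),"mid",(C[0]+C[1])/2)
# plate edge right: pixels where gray crosses, rows 105..190
pts=[]
for r in range(108,190,3):
    row=g[r,155:200].astype(float); i=np.argmax(np.diff(row)); pts.append(onz(T,(155+i+.5,r),30))
pts=np.array(pts); k=np.polyfit(pts[:,0],pts[:,1],1); print("plate edge yaw",np.arctan(k[0]),"resid",np.std(pts[:,1]-np.polyval(k,pts[:,0])))
M=(C[0]+C[1])/2
print("mid to edge",M[1]-np.polyval(k,M[0]))
# handle: black mask
for n,d,(x0,x1,y0,y1) in (("top",T,(358,388,196,220)),("side",S,(240,266,240,264))):
    gg=cv2.cvtColor(d["img"],cv2.COLOR_BGR2GRAY)[y0:y1,x0:x1]
    print(n,x0,y0); print("\n".join("".join("#" if v<35 else "+" if v<55 else "." for v in r) for r in gg))
E
```

```text
vee ((138.0, 133.0), (8.0, 10.0), 90.0) [592.2 347.7  74. ]
vee ((146.88461303710938, 180.42308044433594), (9.021342277526855, 9.805807113647461), 78.69007110595703) [466.3 320.   74. ]
dist 128.90538033120802 yaw 0.2165229443127717 mid [529.29453356 333.87035999  74.        ]
plate edge yaw 0.21303636590983607 resid 2.9601009259907274
mid to edge 91.48052851695522
top 358 196
++++++++++++..................
+++++++#++++++++..............
+++++++#++#+++++++++++........
....++##+++++++++++#+++++++...
......++++##++++++++##++++++++
......#++++...++#+++#+++#+++++
......#++#+........+#+++#+++++
......#++++.........#+++#+#+++
......#++++.........#++#+...++
......#++++........+#++#+.....
.....+++++.........+#++#......
.....#++++.........##+#+......
.....#++++.........#++++......
.....#++++.........#++++......
.....#++++.........#++#.......
.....#++++++.......#++#.......
.....#+++++++##++.##++#.......
.....++++++++++++#+++++.......
........++##+++++++++++.......
.............++###+++#+.......
..................####........
..............................
..............................
..............................
side 240 240
.......................+..
.......................+..
.......................+..
......+##..............+..
......###########......+..
.....+#####+++++++###+#+..
.....############+++++#+..
.....##################+..
.....##################+..
.....####......++######+..
.....####.............#+..
.....####.............++..
.....####.............++..
.....#######..........++..
.....####+##########+##+..
.....########+++++++++#+..
.....###############++#+..
.....##################+..
...........############+..
...................####+..
......................++..
......................++..
......................++..
......................++..
```

```bash
python3 - <<'E'
from h import *
T=pickle.load(open("top.pkl","rb"));S=pickle.load(open("side.pkl","rb"))
a,b=onz(T,(144.1,133.2),60),onz(T,(153.2,180),60); print("valley",a,b,(a+b)/2,np.arctan2(*(a-b)[1::-1]))
P,e=two(T,(371.8,213),S,(246.8,250.8)); print("handle outer bar",P,e)
for P0 in [P]:
    from scipy.optimize import brentq
    th=brentq(lambda t:50+224*np.sin(t)+10*np.cos(t)-P0[2],-.1,.8); print("theta",np.degrees(th))
    a1,a2=onz(T,(75+582/2.2,90+77/2.2),68),onz(T,(75+775/2.2,90+112/2.2),68)
    y=(a1-a2)/np.linalg.norm(a1-a2); yaw=np.arctan2(-y[0],y[1]); print("back edge",a1,a2,np.linalg.norm(a1-a2),yaw)
    x=np.array([np.cos(yaw),np.sin(yaw),0]); H=P0+x*(224*np.cos(th)-10*np.sin(th)); print("hinge",H,"edge mid",(a1+a2)/2)
from bench import robot
W=robot.get_image("wrist"); print(W["eye"],W["orientation"],W["fovy"],robot.current_tcp_pos())
# look pose over spool
for yaw in (0,np.pi): print(robot.inverse_kinematics([487,69,180],[np.pi,0,yaw]),robot.inverse_kinematics([525,318,180],[np.pi,0,.213+yaw]))
robot.move_ptp([487,69,190],[np.pi,0,0]); robot.move_gripper(0.40)
W=robot.get_image("wrist"); pickle.dump(W,open("w1.pkl","wb")); cv2.imwrite("pics/w1.png",W["img"]); print(W["eye"],W["orientation"],robot.current_t(),robot.current_gripper_width())
E
```

```text
valley [594.22738676 334.83610851  60.        ] [468.62247789 306.4093704   60.        ] [531.42493232 320.62273946  60.        ] 0.22256923306008186
handle outer bar [ 392.15523457 -271.44300989   94.13128888] 1.7203984558798635
theta 8.794833714777754
back edge [ 625.41263332 -189.81222398   68.        ] [ 587.01273873 -425.73244581   68.        ] 239.02490032639832 -0.16135147873316824
hinge [ 609.13706205 -306.76036946   94.13128888] edge mid [ 606.21268603 -307.77233489   68.        ]
[ 292.94583419 -472.68783999  384.12852733] [ 2.86776180e+00  7.48036523e-04 -1.15145279e+00] 61.68081682414952 [ 224.07716155 -501.83339972  218.01214611]
[-8.64686768e-02  1.85307914e-01  1.72892019e+00 -4.44089210e-16
  1.22736455e+00  1.48432765e+00] [ 3.63100389e-01  3.98696069e-01  1.43124622e+00 -4.44089210e-16
  1.31165036e+00  1.72089672e+00]
[-0.08646868  0.18530791  1.72892019  0.          1.22736455 -1.657265  ] [ 0.36310039  0.39869607  1.43124622  0.          1.31165036 -1.42069594]
[562.33320911  67.70589821 356.19378196] [ 2.86777484e+00 -7.07160163e-04 -1.57119866e+00] 3.4667 0.3995636607838335
```

View pics/w1.png

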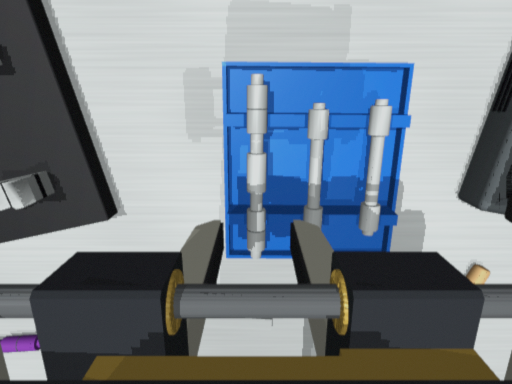

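Wrist view: the long spool runs from about (257,74) to (256,257), between the open fingers in line, with its middle land at (257,168) and the fingers centred near column 257.

```bash
python3 - <<'E'
from h import *
W=pickle.load(open("w1.pkl","rb")); hsv=cv2.cvtColor(W["img"],cv2.COLOR_BGR2HSV)
a,b=onz(W,(257.5,74.5),37),onz(W,(255.8,257),37); print(a,b,np.linalg.norm(a-b),(a+b)/2)
# land limits along centre column
g=hsv[70:262,250:264].copy()
s=(g[:,:,1]<90).sum(1); print(list(zip(range(70,262,3),s[::3])))
# centre columns by rows
for r in (95,120,165,185,215):
    row=np.where(hsv[r,235:280,1]<90)[0]+235
    print(r,row.min(),row.max(),onz(W,((row.min()+row.max())/2,r),37).round(1))
E
```

```text
[581.31928811  66.53435165  37.        ] [391.38266859  68.32027391  37.        ] 189.9450156020723 [486.35097835  67.42731278  37.        ]
[(70, np.int64(0)), (73, np.int64(0)), (76, np.int64(12)), (79, np.int64(12)), (82, np.int64(12)), (85, np.int64(14)), (88, np.int64(14)), (91, np.int64(14)), (94, np.int64(14)), (97, np.int64(14)), (100, np.int64(14)), (103, np.int64(14)), (106, np.int64(14)), (109, np.int64(14)), (112, np.int64(14)), (115, np.int64(14)), (118, np.int64(14)), (121, np.int64(14)), (124, np.int64(14)), (127, np.int64(14)), (130, np.int64(14)), (133, np.int64(14)), (136, np.int64(13)), (139, np.int64(13)), (142, np.int64(13)), (145, np.int64(13)), (148, np.int64(13)), (151, np.int64(13)), (154, np.int64(14)), (157, np.int64(14)), (160, np.int64(14)), (163, np.int64(14)), (166, np.int64(14)), (169, np.int64(14)), (172, np.int64(14)), (175, np.int64(14)), (178, np.int64(14)), (181, np.int64(14)), (184, np.int64(14)), (187, np.int64(14)), (190, np.int64(14)), (193, np.int64(13)), (196, np.int64(13)), (199, np.int64(12)), (202, np.int64(12)), (205, np.int64(13)), (208, np.int64(14)), (211, np.int64(14)), (214, np.int64(14)), (217, np.int64(14)), (220, np.int64(14)), (223, np.int64(14)), (226, np.int64(14)), (229, np.int64(14)), (232, np.int64(14)), (235, np.int64(14)), (238, np.int64(14)), (241, np.int64(14)), (244, np.int64(14)), (247, np.int64(14)), (250, np.int64(14)), (253, np.int64(12)), (256, np.int64(10)), (259, np.int64(14))]
95 247 266 [562.8  67.5  37. ]
120 247 266 [539.3  67.5  37. ]
165 247 265 [494.6  68.   37. ]
185 247 265 [473.5  68.   37. ]
215 247 265 [440.6  68.1  37. ]
```

```bash
python3 - <<'E'
from h import *
from bench import robot
o=[np.pi,0,-0.006]
robot.move_ptp([486.4,67.8,80],o)
print(robot.move_linear([486.4,67.8,21.5],speed=80,f_stop=15),robot.current_tcp_pos())
robot.move_gripper(0.0); print(robot.current_gripper_width(),robot.current_finger_force())
robot.move_linear([486.4,67.8,60],speed=80); print(robot.current_gripper_width(),robot.current_contact_force())
robot.move_linear([486.4,67.8,190],speed=200)
robot.move_ptp([500,318,200],[np.pi,0,.217])
W=robot.get_image("wrist"); pickle.dump(W,open("w2.pkl","wb")); cv2.imwrite("pics/w2.png",W["img"]); print(robot.current_tcp_pos(),robot.current_t(),robot.current_gripper_width())
E
```

```text
False [486.88869201  67.7824533   21.94007614]
0.2079590774253122 30.000551640987396
0.2071442031171552 [-1.0557254  0.6614326 -4.5178634]
[500.16023585 316.3565013  199.43705614] 7.7833 0.20372173102990532
```

View pics/w2.png

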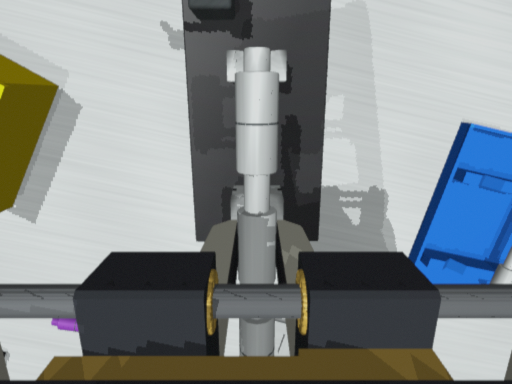

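Wrist view, spool in hand along column 257. The vee blocks flank it symmetrically (far one cols 228–287, rows ~50–80; near one cols 231–283, rows ~186–220), and the plate edges are symmetric too.

```bash
python3 - <<'E'
from h import *
W=pickle.load(open("w2.pkl","rb")); g=cv2.cvtColor(W["img"],cv2.COLOR_BGR2GRAY)
print(W["eye"])
for c in (230,232,284): print(c,"far",g[40:92:1,c].tolist())
for c in (233,235,281): print(c,"near",g[176:236:1,c].tolist())
for r in (100,140): 
    d=np.diff(g[r].astype(int)); L=170+np.argmin(d[170:215]); R=300+np.argmax(d[300:345])
    print(r,L,R,onz(W,(L+.5,r),30),onz(W,(R+.5,r),30))
E
```

```text
[573.65612985 331.89512003 365.14844172]
230 far [88, 87, 87, 86, 87, 86, 86, 84, 86, 92, 123, 140, 147, 152, 156, 159, 163, 170, 177, 182, 184, 185, 190, 196, 201, 205, 208, 210, 214, 216, 218, 219, 218, 218, 218, 218, 219, 218, 218, 217, 204, 161, 99, 79, 80, 75, 71, 71, 71, 70, 71, 71]
232 far [88, 87, 86, 87, 87, 86, 84, 85, 84, 92, 139, 158, 164, 169, 172, 175, 179, 184, 190, 194, 195, 196, 198, 202, 207, 209, 210, 211, 214, 216, 217, 218, 218, 219, 218, 218, 218, 218, 218, 217, 205, 156, 89, 75, 79, 79, 74, 71, 70, 70, 71, 69]
284 far [66, 67, 67, 68, 66, 66, 65, 66, 67, 78, 100, 113, 119, 125, 127, 132, 138, 145, 148, 152, 155, 157, 162, 166, 172, 177, 180, 183, 187, 193, 197, 200, 203, 205, 208, 210, 211, 213, 214, 214, 187, 122, 55, 37, 37, 38, 36, 36, 37, 37, 37, 35]
233 near [67, 68, 65, 67, 67, 67, 67, 67, 67, 74, 82, 89, 70, 41, 68, 98, 107, 101, 98, 92, 92, 93, 95, 101, 106, 111, 118, 122, 126, 128, 130, 135, 139, 141, 147, 151, 154, 159, 161, 160, 163, 165, 164, 145, 117, 102, 101, 103, 101, 101, 102, 101, 101, 100, 101, 101, 101, 100, 100, 99]
235 near [66, 66, 67, 66, 67, 66, 59, 55, 58, 78, 100, 105, 78, 45, 65, 98, 108, 106, 107, 112, 107, 107, 108, 116, 123, 126, 134, 139, 141, 143, 145, 150, 152, 153, 156, 158, 159, 162, 162, 160, 162, 166, 164, 145, 116, 103, 100, 100, 99, 97, 95, 93, 91, 81, 73, 64, 52, 47, 39, 32]
281 near [53, 55, 54, 52, 55, 54, 54, 53, 52, 51, 45, 37, 31, 30, 53, 70, 84, 83, 81, 81, 85, 87, 89, 91, 95, 96, 98, 100, 105, 107, 108, 112, 113, 117, 120, 121, 122, 124, 128, 132, 136, 138, 138, 127, 109, 102, 102, 101, 101, 102, 101, 100, 101, 101, 101, 101, 102, 102, 102, 101]
100 187 325 [554.03448436 397.96772191  30.        ] [583.81878744 262.21445236  30.        ]
140 189 323 [514.68595901 389.6078548   30.        ] [544.55016276 253.32267588  30.        ]
```

```bash
python3 - <<'E'
from h import *
W=pickle.load(open("w2.pkl","rb"))
a=W["img"][35:95,205:310];b=W["img"][175:240,205:310]
cv2.imwrite("pics/vcrop.png",np.vstack([cv2.resize(x,None,fx=4.5,fy=4.5,interpolation=cv2.INTER_CUBIC) for x in(a,b)]))
E
```

```text
(no output)
```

View pics/vcrop.png

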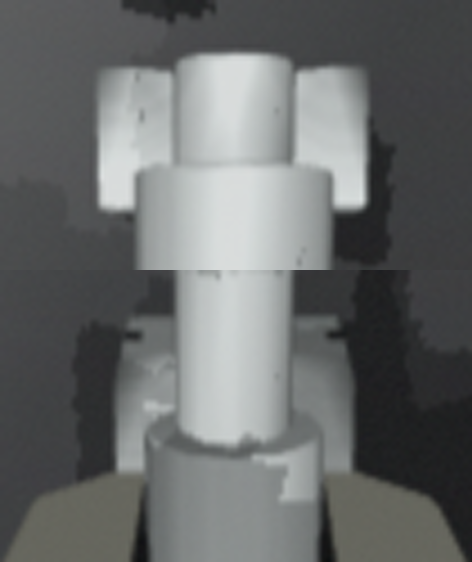

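```bash
python3 - <<'E'
from h import *
W=pickle.load(open("w2.pkl","rb"))
T0=np.array([500.16,316.36]); 
u=np.array([np.cos(.217),np.sin(.217)]);n=np.array([-u[1],u[0]])
f=[onz(W,(257.5,r),78) for r in (49.8,81.2)]
print("far",f,[(p[:2]@u,p[:2]@n) for p in f])
for z,r in ((78,190),(78,198),(78,219.5)): p=onz(W,(257,r),z); print("near",z,r,p,p[:2]@u)
C=((f[0]+f[1])/2)[:2]; print("seat from far",C-65*u, "yaw chk plate", )
for r,L,R in ((100,187.5,325.5),(140,189.5,323.5)):
    m=(onz(W,(L,r),30)+onz(W,(R,r),30))/2; print("plate centre line",m, m[:2]@n)
# held spool ends: far end row 47 top of stub, shoulder row ~71.5, land end ~124(groove mark) 
zs=200-0+19
for r in (71.5,173): p=onz(W,(257,r),zs+8); print("spool",r,p[:2]@u-T0@u,p)
print("TCP n",T0@n)
for k in (0,-65,-130): print(proj(W,[*(C+k*u),78]))
E
```

```text
far [array([609.04747134, 338.18318998,  78.        ]), array([584.85974865, 332.8541527 ,  78.        ])] [(np.float64(667.5750982758113), np.float64(199.12353073946176)), (np.float64(642.8072854001397), np.float64(199.12711114969338))]
near 78 190 [490.57480968 312.55820223  78.        ] 546.3638033163586
near 78 198 [482.92937737 310.87715404  78.        ] 538.5357423543735
near 78 219.5 [461.83272454 306.23850335  78.        ] 516.9351476803948
seat from far [533.47800653 321.52410939] yaw chk plate
plate centre line [568.9266359  330.09108714  30.        ] 199.85926006460875
plate centre line [529.61806089 321.46526534  30.        ] 199.89890689992205
spool 71.5 84.22530213378059 [582.6599123  333.36038346 227.        ]
spool 173 41.9097808607911 [541.33161208 324.27327613 227.        ]
TCP n 201.2557201257252
[257.5         65.69609962]
[257.51050619 143.01932825]
[257.51979451 211.37931394]
```

```bash
python3 - <<'E'
from h import *
from bench import robot
u=np.array([np.cos(.217),np.sin(.217)]);n=np.array([-u[1],u[0]])
s=590.0*u+199.5*n; print(s)
robot.move_linear([*s,100],[np.pi,0,.217],speed=150)
print(robot.move_linear([*s,70],speed=60,f_stop=10),robot.current_tcp_pos(),robot.current_contact_force())
print(robot.move_linear([*s,57],speed=12,f_stop=6),robot.current_tcp_pos(),robot.current_contact_force(),robot.current_ft_torque())
W=robot.get_image("wrist"); pickle.dump(W,open("w3.pkl","wb")); cv2.imwrite("pics/w3.png",W["img"]); print(robot.current_t())
E
```

```text
[533.21062981 321.84883759]
False [533.15119448 321.85959393  69.74101575] [ 0.55147221  1.22676396 -3.28217054]
True [533.06282554 322.4657495   61.51507502] [0.6904583  1.57714715 4.27630016] [ 0.40998464 -0.10170193 -0.02493021]
10.05
```

View pics/w3.png

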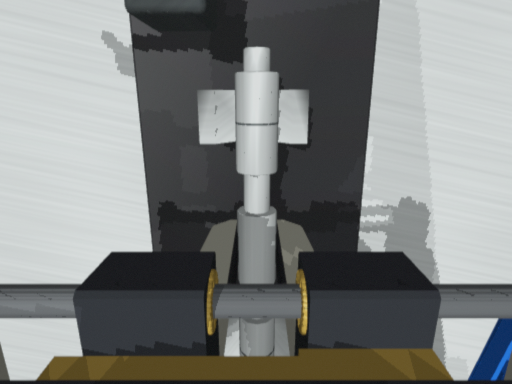

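Wrist view: the far block spans cols 197–309 (centre 253), rows 90–144, while the spool is at col 257. It touched a vee flank about 1.6 mm high, so I'll shift it towards +y by about 1.7 mm.

```bash
python3 - <<'E'
from h import *
from bench import robot
W=pickle.load(open("w3.pkl","rb"))
u=np.array([np.cos(.217),np.sin(.217)]);n=np.array([-u[1],u[0]])
f=[onz(W,(253,r),78) for r in (89.7,144.3)]; c=(f[0]+f[1])/2; print("block u",c[:2]@u,c[:2]@n,np.linalg.norm(f[0]-f[1]))
e=[onz(W,(257,r),84)[:2] for r in (71.5,173)]; print("land u",[p@u for p in e],e[0]@n)
p=np.array(robot.current_tcp_pos())
robot.move_linear([*p[:2],p[2]+2.5],speed=20)
s=590.0*u+201.2*n
robot.move_linear([*s,64],speed=20)
print(robot.move_linear([*s,57],speed=10,f_stop=6),robot.current_tcp_pos(),np.array(robot.current_tcp_pos()[:2])@n,robot.current_contact_force(),robot.current_ft_torque(),robot.current_t())
E
```

```text
block u 655.2820769823929 200.2596004092927 24.41455650829274
land u [np.float64(674.7494907719469), np.float64(630.7478971903575)] 198.43635238424432
True [532.88670656 323.93928539  59.98569804] 201.61116307408028 [-0.14179812  0.83215094  5.07400075] [ 0.18272415 -0.02070926  0.02188211] 11.1417
```

```bash
python3 - <<'E'
from h import *
from bench import robot
robot.move_gripper(0.45); print(robot.current_contact_force(),robot.current_finger_force())
p=robot.current_tcp_pos(); robot.move_linear([p[0],p[1],110],speed=60); robot.move_linear([p[0],p[1],240],speed=250)
robot.move_ptp([395,-268,240],[np.pi,0,-.17]); robot.move_gripper(0.75)
for n in("wrist","top","side"):
    d=robot.get_image(n); pickle.dump(d,open("r_"+n+".pkl","wb"))
W=pickle.load(open("r_wrist.pkl","rb"));T=pickle.load(open("r_top.pkl","rb"));S=pickle.load(open("r_side.pkl","rb"))
o=np.zeros((600,800,3),np.uint8); o[:384,:512]=W["img"]
o[384:,:400]=cv2.resize(T["img"][85:215,75:318],(400,216)); o[384:,400:]=cv2.resize(S["img"][100:210,215:419],(400,216))
cv2.imwrite("pics/r.png",o); print(robot.current_t(),robot.current_tcp_pos())
E
```

```text
[0.43474446 0.12813757 0.68607163] 0.0
16.4083 [ 394.98278205 -268.02287113  239.99934307]
```

View pics/r.png

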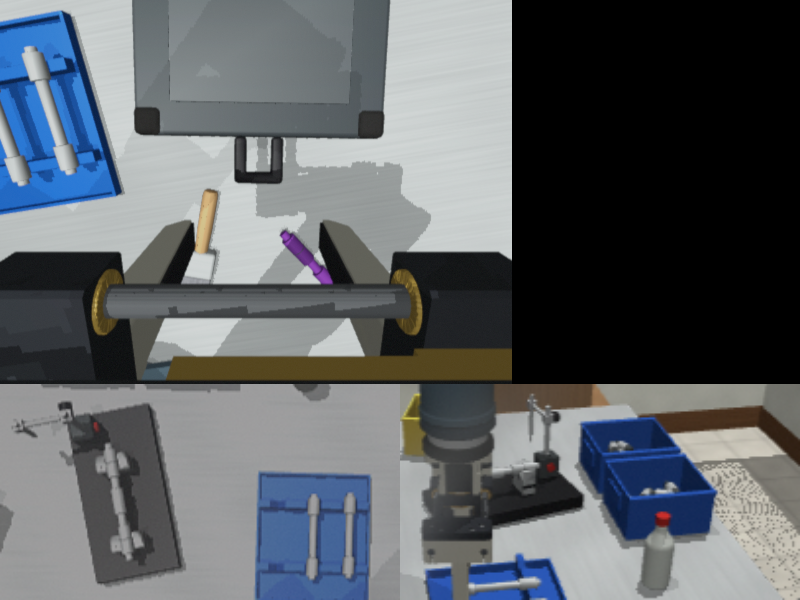

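The spool lies in both vees (top inset). In the wrist view the handle loop covers cols 234–283, rows 137–183, and the lid's front edge runs (136,133)–(383,138).

```bash
python3 - <<'E'
from h import *
W=pickle.load(open("r_wrist.pkl","rb"));T=pickle.load(open("r_top.pkl","rb"));S=pickle.load(open("side.pkl","rb"));T0=pickle.load(open("top.pkl","rb"))
e,v=ray(W,(259.5,135.5)); v2=ray(W,(136,133))[1];v3=ray(W,(383,138))[1]
k=240/np.linalg.norm(v2-v3); print("lid edge by width",e+v*k)
a,b=e+v2*k,e+v3*k; y=a-b; print("yaw",np.arctan2(-y[0],y[1]),y)
# front face vs top edge; handle outer bar
for d,u in ((T0,(371.8,213)),(S,(246.8,250.8))): print("bar two-view with wrist",two(W,(258.5,177.5),d,u))
print("wrist bar on z=94",onz(W,(258.5,177.5),94),"z=88",onz(W,(258.5,177.5),88))
g=cv2.cvtColor(W["img"],cv2.COLOR_BGR2GRAY)
print(g[125:195,259].tolist()); print(g[155,225:292].tolist()); print(g[125:150:1,180].tolist())
E
```

```text
lid edge by width [ 431.87341571 -278.77759922   92.22368575]
yaw -0.18997534261602417 [ 45.31948457 235.67777122  -1.46029767]
bar two-view with wrist (array([ 391.35960273, -270.92952433,   95.65644094]), np.float64(0.1646916254538379))
bar two-view with wrist (array([ 392.0878257 , -271.16613361,   94.36536487]), np.float64(2.0273393889405686))
wrist bar on z=94 [ 391.00777908 -270.81548939   94.        ] z=88 [ 389.50412825 -270.5993767    88.        ]
[107, 107, 106, 107, 107, 106, 104, 92, 78, 69, 57, 59, 113, 129, 133, 134, 132, 132, 132, 131, 132, 132, 134, 147, 153, 153, 154, 153, 154, 152, 153, 155, 155, 152, 153, 153, 153, 154, 157, 157, 156, 157, 156, 156, 156, 152, 107, 48, 23, 27, 31, 35, 37, 39, 39, 38, 33, 36, 84, 137, 154, 157, 157, 158, 158, 158, 157, 156, 154, 155]
[193, 193, 193, 193, 192, 191, 191, 191, 185, 100, 50, 65, 78, 77, 73, 68, 63, 57, 49, 37, 34, 106, 199, 206, 205, 204, 204, 204, 204, 204, 203, 201, 188, 157, 153, 152, 153, 152, 153, 153, 153, 155, 159, 168, 199, 169, 72, 46, 70, 87, 84, 78, 72, 65, 57, 49, 36, 70, 166, 200, 199, 160, 151, 152, 153, 152, 153]
[119, 119, 120, 119, 118, 114, 101, 84, 70, 61, 97, 175, 193, 194, 194, 193, 192, 192, 193, 194, 194, 194, 193, 193, 193]
```

```bash
cat > lid.py <<'E'
import numpy as np
H=np.array([607.5,-311.,50.]); YAW=-.187
def tcp(deg):
    t=np.radians(deg); r=212*np.cos(t)-10*np.sin(t)
    return H+[-r*np.cos(YAW),-r*np.sin(YAW),212*np.sin(t)+10*np.cos(t)-19]
E
python3 - <<'E'
from h import *
from lid import *
from bench import robot
p=tcp(8.9); print(p)
robot.move_linear([p[0],p[1],130],[np.pi,0,YAW],speed=150)
print(robot.move_linear(p,speed=80,f_stop=10)); robot.move_gripper(0.0)
print(robot.current_gripper_width(),robot.current_finger_force(),robot.current_contact_force())
for a in np.arange(16,71,9):
    s=robot.move_linear(tcp(a),speed=70,f_stop=45)
    print(a,s,robot.current_contact_force().round(1) if hasattr(robot.current_contact_force(),'round') else robot.current_contact_force(),robot.current_gripper_width())
    if s: break
print(robot.current_tcp_pos(),tcp(70),robot.current_t())
d=robot.get_image("side"); pickle.dump(d,open("l_side.pkl","wb")); cv2.imwrite("pics/l.png",d["img"])
E
```

```text
[ 403.22406619 -272.34881547   73.67820055]
False
0.5154425750361685 29.9960258603096 [0.90375777 3.911818   1.57604688]
16 False [2.1 6.3 0.9] 0.5104275728805476
25 False [ 1.5  7.  -1.8] 0.5137572394968914
34 False [ 2.6  8.3 -3.8] 0.514714586590994
43 False [ 2.   7.4 -5.8] 0.5122241525089174
52 False [ 2.2  6.5 -7. ] 0.512834404212933
61 False [ 0.5  6.6 -7.7] 0.5114164162653574
70 False [-0.8  6.5 -7.2] 0.5135543412355886
[ 545.1634182  -297.72821915  233.85778988] [ 545.48891426 -299.26684146  233.63503704] 22.9083
```

View pics/l.png

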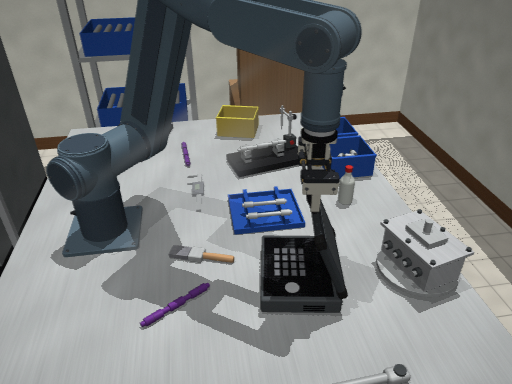

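The lid is up in the grip. I'll release it, clear the arm and measure the angle on the lid's near side edge.

```bash
python3 - <<'E'
from h import *
from lid import *
from bench import robot
robot.move_gripper(0.75); p=robot.current_tcp_pos()
robot.move_linear([p[0],p[1],310],speed=150)
robot.move_ptp([330,-150,330],[np.pi,0,YAW])
for n in("side","top"):
    d=robot.get_image(n); pickle.dump(d,open(f"m_{n}.pkl","wb"))
S=pickle.load(open("m_side.pkl","rb"));T=pickle.load(open("m_top.pkl","rb"))
o=np.vstack([cv2.resize(S["img"][190:320,250:370],(554,600),interpolation=cv2.INTER_CUBIC)])
t=cv2.resize(T["img"][100:230,320:440],(240,260),interpolation=cv2.INTER_CUBIC)
o=np.hstack([o,np.zeros((600,240,3),np.uint8)]); o[:260,554:]=t
cv2.imwrite("pics/m.png",o); print(robot.current_t(),robot.current_contact_force())
E
```

```text
25.3333 [0.13031706 0.04938473 0.56873798]
```

View pics/m.png

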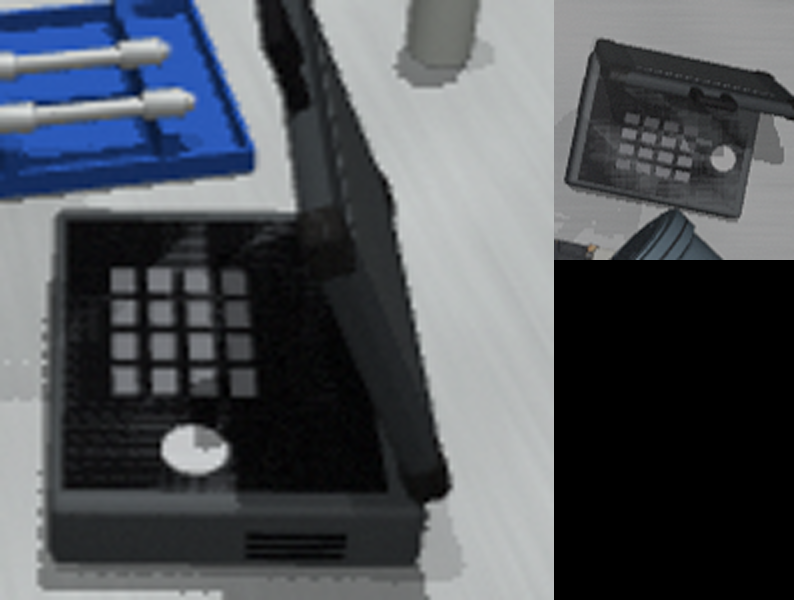

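Side crop: the near free corner of the lid is around crop (353,243), with its black guard, and the lid side runs down to the hinge end at (445,490). I'll check which corner is which by projecting the corners at three angles.

```bash
python3 - <<'E'
from h import *
from lid import *
S=pickle.load(open("m_side.pkl","rb"))
x=np.array([np.cos(YAW),np.sin(YAW),0]);y=np.array([-x[1],x[0],0]);Z=np.array([0,0,1.])
def pt(a,b,c,deg):
    t=np.radians(deg); return H+y*b+x*(a*np.cos(t)+c*np.sin(t))+Z*(-a*np.sin(t)+c*np.cos(t))
for deg in (65,70,75):
    print(deg,[((proj(S,pt(a,b,c,deg))-[250,190])*4.617).round().tolist() for a,b,c in ((-184,-120,1),(-184,-120,19),(-184,120,1),(-184,120,19),(0,-120,1),(6,-120,19),(-212,0,10),(-230,-24,10))])
g=cv2.cvtColor(S["img"],cv2.COLOR_BGR2GRAY)
for r in range(228,302,4): print(r,g[r,308:352].tolist())
E
```

```text
65 [[281.0, 251.0], [318.0, 238.0], [245.0, -32.0], [276.0, -44.0], [417.0, 510.0], [456.0, 507.0], [257.0, 47.0], [246.0, 47.0]]
70 [[315.0, 241.0], [353.0, 230.0], [273.0, -41.0], [305.0, -51.0], [417.0, 510.0], [456.0, 510.0], [293.0, 36.0], [287.0, 35.0]]
75 [[350.0, 233.0], [390.0, 225.0], [301.0, -48.0], [334.0, -56.0], [417.0, 510.0], [455.0, 512.0], [330.0, 29.0], [328.0, 26.0]]
228 [185, 186, 186, 185, 188, 104, 51, 53, 56, 57, 61, 61, 59, 42, 37, 40, 49, 49, 47, 46, 48, 46, 47, 43, 35, 100, 181, 191, 191, 195, 192, 191, 192, 194, 196, 195, 194, 192, 192, 193, 197, 197, 195, 192]
232 [187, 186, 185, 186, 186, 153, 74, 51, 56, 57, 60, 61, 60, 56, 40, 35, 55, 50, 47, 48, 48, 49, 47, 47, 48, 32, 24, 182, 197, 194, 194, 196, 194, 194, 193, 197, 198, 195, 193, 192, 193, 193, 195, 196]
236 [87, 86, 87, 86, 86, 87, 50, 31, 30, 44, 42, 40, 32, 32, 32, 26, 35, 65, 51, 49, 48, 48, 47, 47, 48, 47, 36, 96, 185, 199, 197, 195, 194, 195, 193, 192, 194, 193, 196, 195, 193, 192, 191, 190]
240 [26, 26, 33, 35, 26, 23, 18, 22, 29, 35, 33, 30, 43, 33, 28, 29, 23, 26, 59, 51, 48, 47, 48, 46, 47
[... 2078 characters left out ...]
[12, 8, 5, 4, 6, 7, 4, 6, 4, 5, 5, 5, 10, 7, 11, 5, 6, 6, 7, 5, 5, 6, 6, 7, 12, 37, 40, 31, 27, 30, 29, 29, 31, 31, 34, 36, 32, 25, 171, 186, 183, 184, 184, 185]
292 [7, 3, 6, 4, 3, 7, 8, 10, 6, 5, 5, 7, 9, 5, 7, 6, 6, 7, 7, 6, 4, 4, 6, 4, 7, 21, 38, 40, 25, 18, 21, 26, 26, 22, 23, 19, 16, 17, 20, 132, 179, 185, 183, 185]
296 [28, 19, 19, 21, 19, 19, 15, 17, 19, 16, 19, 15, 18, 12, 17, 19, 19, 18, 14, 14, 13, 12, 16, 18, 13, 15, 37, 41, 40, 40, 17, 11, 14, 16, 16, 13, 16, 14, 15, 132, 181, 187, 186, 187]
300 [60, 60, 60, 59, 60, 60, 61, 59, 60, 60, 58, 59, 60, 58, 61, 60, 58, 60, 53, 53, 53, 49, 51, 51, 50, 49, 49, 49, 51, 50, 52, 50, 47, 41, 115, 155, 163, 164, 163, 183, 187, 187, 188, 189]
```

```bash
python3 - <<'E'
from h import *
from lid import *
S=pickle.load(open("m_side.pkl","rb"))
rows=np.arange(252,284,4)
outer=[330.5,332.3,333.7,335.5,337.5,339,340.8]; inner=[319.6,321.6,322.8,324.7,326.7,328.6,330,331.4]
for yaw in (-.175,-.187,-.199):
    x=np.array([np.cos(yaw),np.sin(yaw),0]);y=np.array([-x[1],x[0],0]); P0=H-120*y
    for n,c in (("outer",outer),("inner",inner)):
        q=[]
        for r,cc in zip(rows,c):
            e,v=ray(S,(cc,r)); p=e+v*((P0-e)@y)/(v@y)-P0; q.append([-p@x,p[2]])
        q=np.array(q); vx,vy,_,_=cv2.fitLine(q.astype(np.float32),2,0,.01,.01).ravel()
        m=q.mean(0); print(yaw,n,"slope",np.degrees(np.arctan2(abs(vy),vx*np.sign(vy))).round(1),"mean pt",m.round(1),"angle from hinge",(np.degrees(np.arctan2(m[1],m[0]))-np.degrees(np.arcsin((19 if n=="outer" else 1)/np.linalg.norm(m)))).round(1))
    e,v=ray(S,(250+353/4.617,190+240/4.617)); p=e+v*((P0-e)@y)/(v@y)-P0; print("corner",-p@x,p[2],np.degrees(np.arctan2(p[2],-p@x))-5.9)
# spool check from top image
T=pickle.load(open("m_top.pkl","rb")); g=cv2.cvtColor(T["img"],cv2.COLOR_BGR2GRAY)
m=np.zeros_like(g); m[110:205,128:172]=(g[110:205,128:172]>105)*255
ys,xs=np.where(m>0); print("spool rows",ys.min(),ys.max())
for r in (ys.min(),ys.max()): print(r,xs[ys==r],onz(T,(xs[ys==r].mean(),r+(-.5 if r==ys.min() else .5)),74))
E
```

```text
-0.175 outer slope 67.7 mean pt [ 21.7 112.6] angle from hinge 69.6
-0.175 inner slope 68.4 mean pt [ 42.5 106.7] angle from hinge 67.8
corner 46.384805921883306 174.18984865733523 69.18879748626847
-0.187 outer slope 67.6 mean pt [ 20.2 112.3] angle from hinge 70.2
-0.187 inner slope 68.3 mean pt [ 41.  106.2] angle from hinge 68.4
corner 44.84368937023794 173.73187924082026 69.62672027772311
-0.199 outer slope 67.6 mean pt [ 18.7 112.1] angle from hinge 70.9
-0.199 inner slope 68.3 mean pt [ 39.4 105.8] angle from hinge 69.0
corner 43.312527162005665 173.29027967333388 70.06688173583296
spool rows 110 204
110 [171] [657.16344359 261.94129019  74.        ]
204 [128 129 130 131 132 133 146 147 148 149 150 151 152 153 154 155 156 157
 158 159 160 161 162 163 164 165 166 167 168 169 170 171] [403.07283023 301.20371201  74.        ]
```

The lid reads 68–70.5° by several independent edges, which is inside 65–75. One numeric check of the spool in the top view, then hand in if it is good.

```bash
python3 - <<'E'
from h import *
from bench import robot
T=pickle.load(open("m_top.pkl","rb")); g=cv2.cvtColor(T["img"],cv2.COLOR_BGR2GRAY).astype(np.float32)
u=np.array([np.cos(.217),np.sin(.217)]);n=np.array([-u[1],u[0]]); c=590.2*u+200.3*n
s=np.arange(-115,116,1.); uv=np.array([proj(T,[*(c+k*u),76]) for k in s],np.float32)
v=cv2.remap(g,uv[None,:,0],uv[None,:,1],1).ravel(); b=s[v>(v.max()+v[:8].mean())/2]
print("ends",b.min(),b.max(),"mid",(b.min()+b.max())/2,v[:5],v.max())
w=np.arange(-30,31,1.)
for k in (-72,0,30,80):
    q=np.array([proj(T,[*(c+k*u+j*n),76]) for j in w],np.float32); r=cv2.remap(g,q[None,:,0],q[None,:,1],1).ravel(); print(k,w[r>110][[0,-1]])
if abs(b.min()+b.max())/2<7 and 175<np.ptp(b)<200:
    print(robot.current_t(),robot.hand_in())
E
```

```text
ends -94.0 94.0 mid 0.0 [82.19336 81.42285 80.625   80.24609 79.91406] 161.6875
-72 [-25.  25.]
0 [-6.  8.]
30 [-4.  5.]
80 [-6.  9.]
the job is handed in; nothing more can be done
25.3333 None
```

The job is handed in at 25 s of the 58 s allowed: the long spool lies centred in both vee blocks (mid-length offset about 0 mm in the top view), and the screen was left standing by itself at about 69° (edge measurements 67.6–70.9°).

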